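Sweep the mirror clamp's spare washers through the tray gate into its slot

TASK

Three loose steel washers from the mirror clamp lie on the deck of the wooden drop tray: sweep them with your fingertips along the deck and through the narrow gate, one at a time, so that each drops into the slot behind it. Slide them only: never pick one up or lift it off the deck, and leave the little cream pot, the tin and everything else standing where it is.

Things in the scene. Friction and masses are not known exactly. Their poses are not given: they have to be found in the camera images.
- tray: drop tray (brown wooden deck, pale wooden rim and fences), fixed to the vanity top, 292 mm long (x), 290 mm wide (y), maybe turned. Origin on the vanity top under the tray; its x axis points from the deck through the gate to the slot, z up. Flat deck 55 mm above the vanity top, from x = -162 to +66 mm, y = -137 to +137 mm, ringed by a rim 16 mm high
- deck (a point): point on the deck's surface right above the tray's origin. Two straight fences 16 mm high stand on the deck and make a V that narrows to the gate: measured from here in the tray's axes, their inner faces run from (x 64, y +20 / -20) back to (x -53, y +137 / -137) mm, at 45 degrees to x
- gate (a point): middle of the gate on the deck's end edge (the slot's near lip), at deck height, at x = 66 mm in the tray's axes: a gap 40 mm wide (y) between fence ends 6 mm thick (x = 64 to 70 mm), open above. A washer drops into the slot once its centre is well past this edge
- slot (a point): the centre of the slot's mouth, at deck height, 21 mm beyond the gate point along x: an open pit 42 mm (x) by 60 mm (y) and 50 mm deep, directly behind the gate. z up
- washer_a_mid (a point): a stainless steel washer (flat ring) 30 mm across and 8 mm thick with a 10 mm hole, about 40 g, lying flat on the tray's deck at the start; one of three alike. This point is on its axis, half-way through its thickness (4 mm above the deck when it lies flat); z is its axis
- washer_b_mid (a point): a stainless steel washer (flat ring) 30 mm across and 8 mm thick with a 10 mm hole, about 40 g, lying flat on the tray's deck at the start; one of three alike. This point is on its axis, half-way through its thickness (4 mm above the deck when it lies flat); z is its axis
- washer_c_mid (a point): a stainless steel washer (flat ring) 30 mm across and 8 mm thick with a 10 mm hole, about 40 g, lying flat on the tray's deck at the start; one of three alike. This point is on its axis, half-way through its thickness (4 mm above the deck when it lies flat); z is its axis
- pot: bystander: white round cream pot with a metal lid, 37 mm across, 34 mm tall, 90 g, loose, standing on the deck near its back rim (the end away from the gate). Origin at the centre of its underside
- tin: bystander: dark steel pocket tin, 27 x 51 x 26 mm tall, 80 g, loose, standing on the deck near its back rim. Origin at the centre of its underside
- trimmer: bystander: black hair trimmer lying on the vanity top beside the tray on the right (-y), 155 mm long, 36 mm wide, 32 mm high. Origin under its middle
- brush: bystander: wooden bristle brush lying on its bristles left (+y) of the tray, 205 mm long, 50 mm wide, 38 mm high. Origin under its middle
- dish: bystander: empty frosted glass dish, 110 mm across, 35 mm high, right (-y) of the tray. Origin at the centre of its underside
- soap: bystander: white bottle, 60 mm across, 150 mm tall, left (+y) of the tray. Origin at the centre of its underside
- washer_a: the same washer as its _mid point; origin at the centre of its underside
- washer_b: the same washer as its _mid point; origin at the centre of its underside
- washer_c: the same washer as its _mid point; origin at the centre of its underside

How it is judged (in metres and radians):
On the way, in this order (a step that is already met when the one before it is completed fails the run):
1. exactly one washer is down in the slot, the other two are not ((((z of washer_a_mid in the frame of slot between -0.055 and -0.01 m and horizontal distance between washer_a_mid and slot below 0.036 m) and not (z of washer_b_mid in the frame of slot between -0.055 and -0.01 m and horizontal distance between washer_b_mid and slot below 0.036 m) and not (z of washer_c_mid in the frame of slot between -0.055 and -0.01 m and horizontal distance between washer_c_mid and slot below 0.036 m)) or ((z of washer_b_mid in the frame of slot between -0.055 and -0.01 m and horizontal distance between washer_b_mid and slot below 0.036 m) and not (z of washer_a_mid in the frame of slot between -0.055 and -0.01 m and horizontal distance between washer_a_mid and slot below 0.036 m) and not (z of washer_c_mid in the frame of slot between -0.055 and -0.01 m and horizontal distance between washer_c_mid and slot below 0.036 m)) or ((z of washer_c_mid in the frame of slot between -0.055 and -0.01 m and horizontal distance between washer_c_mid and slot below 0.036 m) and not (z of washer_a_mid in the frame of slot between -0.055 and -0.01 m and horizontal distance between washer_a_mid and slot below 0.036 m) and not (z of washer_b_mid in the frame of slot between -0.055 and -0.01 m and horizontal distance between washer_b_mid and slot below 0.036 m)))), for 0.2 s.
2. exactly two washers are down in the slot, the third is not (((not (z of washer_a_mid in the frame of slot between -0.055 and -0.01 m and horizontal distance between washer_a_mid and slot below 0.036 m) and (z of washer_b_mid in the frame of slot between -0.055 and -0.01 m and horizontal distance between washer_b_mid and slot below 0.036 m) and (z of washer_c_mid in the frame of slot between -0.055 and -0.01 m and horizontal distance between washer_c_mid and slot below 0.036 m)) or (not (z of washer_b_mid in the frame of slot between -0.055 and -0.01 m and horizontal distance between washer_b_mid and slot below 0.036 m) and (z of washer_a_mid in the frame of slot between -0.055 and -0.01 m and horizontal distance between washer_a_mid and slot below 0.036 m) and (z of washer_c_mid in the frame of slot between -0.055 and -0.01 m and horizontal distance between washer_c_mid and slot below 0.036 m)) or (not (z of washer_c_mid in the frame of slot between -0.055 and -0.01 m and horizontal distance between washer_c_mid and slot below 0.036 m) and (z of washer_a_mid in the frame of slot between -0.055 and -0.01 m and horizontal distance between washer_a_mid and slot below 0.036 m) and (z of washer_b_mid in the frame of slot between -0.055 and -0.01 m and horizontal distance between washer_b_mid and slot below 0.036 m)))), for 0.2 s.
At the end, for the whole second after the job is handed in: All three washers are at rest down in the slot (each centre at least 10 mm below the deck and within 36 mm of the slot's middle) (z of washer_a_mid in the frame of slot between -0.055 and -0.01 m and horizontal distance between each of washer_a_mid, washer_b_mid, washer_c_mid and slot below 0.036 m and z of washer_b_mid in the frame of slot between -0.055 and -0.01 m and z of washer_c_mid in the frame of slot between -0.055 and -0.01 m and linear speed of each of washer_a, washer_b, washer_c below 0.02 m/s); the robot touches nothing.
It fails at once if a washer is lifted: its centre rises more than 12 mm above where it lies on the deck (z of any of washer_a_mid, washer_b_mid, washer_c_mid in the frame of slot above 0.016 m).
It fails at once if the pot or the tin is moved more than 15 mm, or another bystander more than 20 mm (distance of any of pot, tin from where it was at the start of the episode above 0.015 m or distance of any of trimmer, brush, dish, soap from where it was at the start of the episode above 0.02 m).
It also fails if it takes over 58 s, if anything falls off the work surface, if the arm or the gripper's body presses on something with over 40 N, if the wrist force passes 120 N, or if a joint passes its speed limit or range.

ROBOT

A 6-joint arm with a two-finger parallel gripper is mounted at the origin on the work surface. World frame = base frame: x ahead of the robot, y to its left, z up, the work surface at z = 0. Lengths are in mm, angles in rad, forces in N, time in s.
With the tool pointing down it reaches from about 275 to 1000 mm from the base axis. Payload 8.4 kg.
Tool frame: the origin (TCP) lies on the centre line of the jaws, within the pads' length; the fingertips stand r.tip_reach ahead of it and the grasp point (between the pads) lies 11 mm behind it (r.tip_reach is the distance from the TCP to the fingertips, in mm); z points along the fingers, y is the line along which they close (so a half turn about z gives the same grasp; the last joint's range is limited). The gripper opens to 85 mm and grips with 20 to 120 N. Pads are 22 mm wide; open, the fingers measure 114 mm over their backs; the gripper's body (76 mm by 85 mm) begins 54 mm behind the grasp point. The pads swing forward as they close: fully open they stand 13 mm farther back than shut.
Start: joints at [-1.181, 0.353, 1.633, -0, 1.155, -0.002], TCP at [238.657, -577.643, 239.281] pointing down, gripper open.
Joint ranges: [-2.63, 2.63], [-0.92, 2.1], [0.06, 2.66], [-1.3, 4.44], [0, 2.69], [-3.02, 3.02]. Speed limits (rad/s): [2.22, 2.22, 2.79, 3.14, 3.14, 3.14].

INTERFACE

Orientations are given as [roll, pitch, yaw] about the fixed x, y, z axes, in that order (R = Rz(yaw) Ry(pitch) Rx(roll)).
In Python, from rig import r gives the robot as it stands.
- The arm moves only by the tool carry_out, never from a script. Its argument "targets" is a list of rows, each an object with "dp": the shift along the tool's x, y, z in mm, a list of three; "yaw": the turn about the tool's z in degrees. A call has 1 to 12 rows; each row is the pose to reach, as a shift and turn from the pose commanded when the call began, along the tool's axes at that moment; what a row does not reach only later rows make up. A row lasts 1/8 s, in which the tool goes at most 62.5 mm and 10.7 degrees, less where a joint would pass 70% of its speed; a pose out of reach is approached as far as the arm can. A call with a gripper value outside its range is refused whole. "fingers" is the opening, from -1 (shut) to 1 (fully open), so that 0 is half open, set as the call begins (left out, the last holds). The fingers move at their own pace and stop on an object; "grip_force" is the grip in N (left out, the last holds). Time passes only in rows, so rows that repeat a pose let the fingers close. It gives the time, the measured TCP pose, the force, the opening and the grip force at its end, in the units of the state.
- r.sense(): the state, without advancing time (a new reading comes with each control period).
- r.grab_frame(name): name is "side" or "top" or "wrist"; returns the picture (400x640x3 uint8, red, green, blue); there is no depth.
- r.get_calibration(name): a dict with "fx", "fy", "cx", "cy" (pixels), "dist_coeffs" ([k1, k2, p1, p2, k3] as OpenCV has them; the pictures are not rectified), "rvec" (rotation vector, rad) and "tvec" (3), from world to camera coordinates, as OpenCV has them. Camera axes: x right, y down, z forward; pixel columns grow to the right and rows downward; lengths in mm; the calibration is good to about 2 mm. A picture is of the moment at which its call begins: read the wrist's pose just before it. get_calibration takes no time and is no camera call; for the wrist camera it gives the pose at the moment of the call.
- r.sign_off(): hands the job in; it is judged then, once.
The state is a dict: "clock": time; "qpos": joint angles; "qvel": joint speeds; "joint_efforts": joint torques, N m; "eef_pos": TCP position; "tcp_rot": TCP orientation; "contact_force": force on the tool from outside, world axes, zero at the start; "wrist_torque": the same for the moment, N m; "opening": opening from 0.0 (shut) to 1.0 (fully open); "grasp_force": force on a finger pad.
Only numpy, scipy, OpenCV 4.12 (cv2) and the standard library are available. Lean on these libraries where they do the work, as an engineer would, in place of code of your own. Each camera call takes 0.05 s, during which the arm holds its last target. There are 200 camera calls.

## Working session

There is one attempt and no reset: what is moved stays moved. The work goes in short steps, Python scripts to look and compute and a tool call to move; the robot and the scene stay as the last step left them, time stands still between calls to the robot, and variables do not carry over. Pictures are saved under pics/ and viewed, at most 10 in all, crops included, and the job is handed in when it is done.

Besides the shell and the picture viewer there is one more tool, called after "Emit:" as name(argument=value, ...) on one line, values as JSON. carry_out: Moves the arm, as the interface text tells. Its arguments: {"type":"object","properties":{"targets":{"type":"array","items":{"type":"object","properties":{"dp":{"type":"array","items":{"type":"number"}},"yaw":{"type":"number"}}}},"fingers":{"type":"number"},"grip_force":{"type":"number"}},"required":["targets"]}

```bash
mkdir -p pics; ls; python3 - <<'E'
from rig import r
import cv2
s=r.sense();print(s['clock'],s['eef_pos'],s['tcp_rot'],s['opening'],r.tip_reach)
for n in("top","side"):
    cv2.imwrite(f'pics/{n}0.png',r.grab_frame(n)[:,:,::-1])
    print(n,r.get_calibration(n))
E
```

```text
pics
0.0 [ 238.48097951 -577.19535224  238.55030441] [-3.14015327e+00  1.64648400e-05  3.91798877e-01] 1.0004745880472168 8.0
top {'fx': 436.8874676831187, 'fy': 436.8874676831187, 'cx': 315.9488570455899, 'cy': 198.72909695369958, 'dist_coeffs': array([-0.00523718,  0.        ,  0.        ,  0.        ,  0.        ]), 'rvec': array([ 2.16644365, -2.14649595,  0.13912532]), 'tvec': array([ -16.06938817,  528.02849434, 1136.47392435])}
side {'fx': 393.6907676269585, 'fy': 393.6907676269585, 'cx': 319.2412715813015, 'cy': 196.04891365729486, 'dist_coeffs': array([-0.02337745,  0.        ,  0.        ,  0.        ,  0.        ]), 'rvec': array([ 2.07918377, -0.11789003,  0.07269876]), 'tvec': array([-510.06983668,   93.26301708, 1255.48484125])}
```

View pics/top0.png

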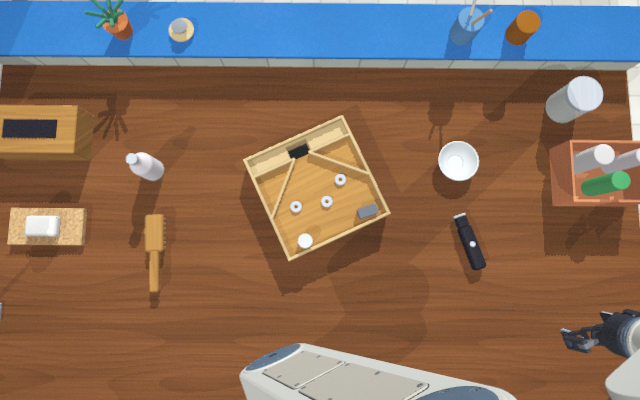

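View pics/side0.png

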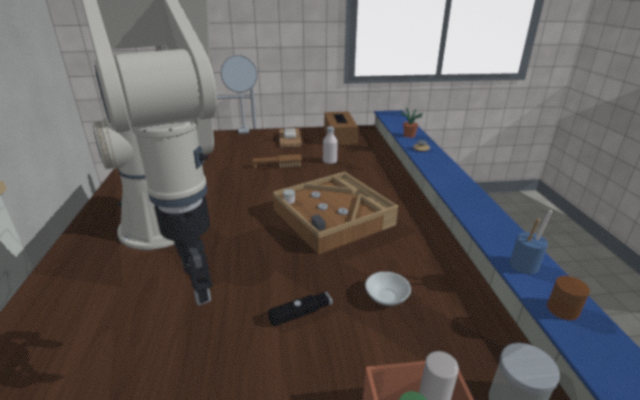

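The top view shows the tray at about (317,188). The gate is at (298,152), the washers at (296,207), (326,202) and (340,180), the pot at (305,241) and the tin at (368,211). I'll zoom in on this for sharper readings.

```bash
cat > h.py <<'E'
import numpy as np,cv2
from rig import r
def px2w(cal,uv,z):
    K=np.array([[cal['fx'],0,cal['cx']],[0,cal['fy'],cal['cy']],[0,0,1.]])
    n=cv2.undistortPoints(np.array(uv,float).reshape(-1,1,2),K,np.array(cal['dist_coeffs'])).reshape(-1,2)
    R=cv2.Rodrigues(np.array(cal['rvec']))[0];t=np.array(cal['tvec'])
    d=np.c_[n,np.ones(len(n))]@R;c=-R.T@t
    return c+d*((z-c[2])/d[:,2])[:,None]
E
python3 - <<'E'
from h import *
im=cv2.imread('pics/top0.png')[108:268,236:396]
cv2.imwrite('pics/top0z.png',cv2.resize(im,(592,592),interpolation=cv2.INTER_CUBIC))
cal=r.get_calibration('top')
c=px2w(cal,[(244,160),(344,116),(390,213),(290,260)],71);print(c.round(0))
print(np.linalg.norm(np.diff(c,axis=0,append=c[:1]),axis=1))
print(px2w(cal,[(296,207),(326,202),(340,180)],63).round(0), px2w(cal,[(298,152)],55))
E
```

```text
[[ 624.  178.   71.]
 [ 746.  -84.   71.]
 [ 488. -203.   71.]
 [ 365.   53.   71.]]
[288.94245344 283.85325348 284.01745418 287.0564699 ]
[[502.  41.  63.]
 [516. -37.  63.]
 [575. -74.  63.]] [[650.53064338  37.82056373  55.        ]]
```

View pics/top0z.png

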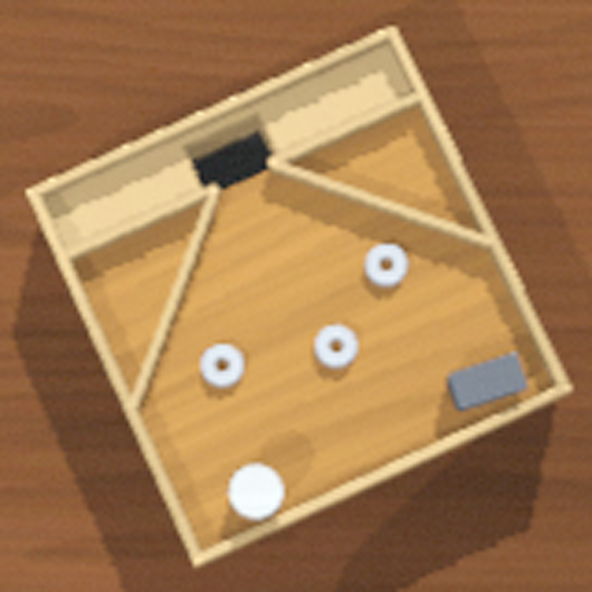

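The zoomed crop shows the rim corners at (34,192), (395,30), (571,387) and (196,564). The washers are at (222,366), (336,346) and (386,265), the gate fence ends near (215,188) and (272,160), the pot at (256,491) and the tin at (487,380).

```bash
python3 - <<'E'
from h import *
cal=r.get_calibration('top')
f=lambda p:(np.array(p,float)+.5)/3.7-.5+[236,108]
P=px2w(cal,f([(34,192),(395,30),(571,387),(196,564)]),71)[:,:2]
L=np.array([(122,145),(122,-145),(-170,-145),(-170,145)],float)
a=L-L.mean(0);b=P-P.mean(0)
th=np.arctan2((a[:,0]*b[:,1]-a[:,1]*b[:,0]).sum(),(a*b).sum())
R=np.array([[np.cos(th),-np.sin(th)],[np.sin(th),np.cos(th)]])
t=P.mean(0)-R@L.mean(0)
print('theta',th,np.degrees(th),'t',t,'res',(P-L@R.T-t).round(1))
tl=lambda p,z:((px2w(cal,f(p),z)[:,:2]-t)@R).round(1)
print('washers',tl([(222,366),(336,346),(386,265)],62))
print('fence ends top',tl([(215,188),(272,160)],71))
print('pot',tl([(256,491)],89),'tin',tl([(487,380)],81))
E
```

```text
theta 0.4421090498909467 25.330982643289992 t [578.41131736  -1.91628157] res [[-1.4 -5.1]
 [-4.4  1.4]
 [ 3.2  3.1]
 [ 2.6  0.6]]
washers [[-49.1  71.4]
 [-69.9  -7.5]
 [-32.3 -64.2]]
fence ends top [[ 67.4  23.4]
 [ 68.9 -21.8]]
pot [[-140.   86.]] tin [[-137.2  -91. ]]
```

```bash
cat >> h.py <<'E'
TH=0.4421;T=np.array([578.4,-1.9])
RT=np.array([[np.cos(TH),-np.sin(TH)],[np.sin(TH),np.cos(TH)]])
def tcp():
    s=r.sense();p=np.array(s['eef_pos']);y=s['tcp_rot'][2]
    return p,y,s
def plan(*wps):
    """waypoints (tray x, tray y, TCP z, tray heading deg) -> tool-frame dp and yaw from now"""
    p,y,s=tcp()
    print('now tray',((p[:2]-T)@RT).round(1),'z',p[2].round(1),'hd',np.degrees(y-TH).round(1),'t',s['clock'],'open',round(s['opening'],3),'F',np.round(s['contact_force'],1))
    for x,yy,z,h in wps:
        d=np.r_[RT@[x,yy]+T,z]-p
        c,n=np.cos(y),np.sin(y)
        print('dp',np.round([c*d[0]+n*d[1],n*d[0]-c*d[1],-d[2]],1),'yaw',round(-(h-np.degrees(y-TH)),1))
E
python3 - <<'E'
from h import *
plan((-125,-7.5,180,0))
E
```

```text
now tray [-553.4 -374.6] z 238.6 hd -2.9 t 0.1 open 1.005 F [ 0.3  0.2 -0.3]
dp [ 409.4 -388.2   58.6] yaw -2.9
```

Emit:
carry_out(targets=[{"dp": [41, -39, 6]}, {"dp": [82, -78, 12]}, {"dp": [123, -117, 18]}, {"dp": [164, -155, 24]}, {"dp": [205, -194, 30]}, {"dp": [246, -233, 36]}, {"dp": [287, -272, 42]}, {"dp": [328, -310, 48]}, {"dp": [369, -349, 54], "yaw": -1.5}, {"dp": [400, -379, 58], "yaw": -2.9}, {"dp": [409, -388, 58.6], "yaw": -2.9}, {"dp": [409, -388, 58.6], "yaw": -2.9}], fingers=-0.77, grip_force=40)

```text
schema error: expected keys dp, yaw
```

```bash
python3 - <<'E'
from h import *
print(r.tip_reach)
cal=r.get_calibration('wrist');im=r.grab_frame('wrist')
print(cal)
cv2.imwrite('pics/w1.png',im[:,:,::-1])
plan((-125,-7.5,180,0))
E
```

```text
8.0
{'fx': 319.1058390932945, 'fy': 319.1058390932945, 'cx': 320.62823067995134, 'cy': 198.9919352547021, 'dist_coeffs': array([0.00841938, 0.        , 0.        , 0.        , 0.        ]), 'rvec': array([-2.42094003,  1.6178335 ,  0.21731706]), 'tvec': array([-623.87183621,  -33.22781182,  377.55632366])}
now tray [-553.4 -374.7] z 238.7 hd -2.9 t 0.15 open 1.002 F [-0.5 -0.3 -0.4]
dp [ 409.4 -388.2   58.7] yaw -2.9
```

View pics/w1.png

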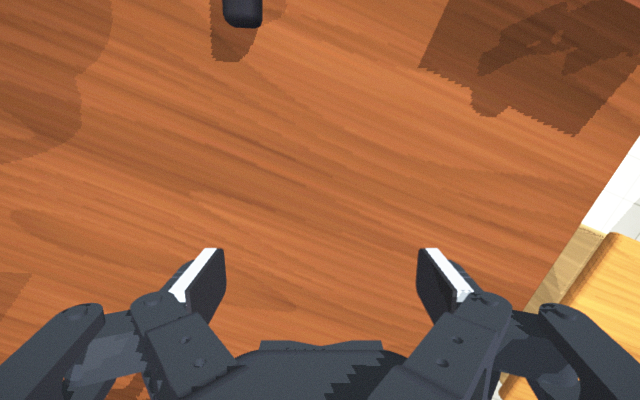

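The move was refused because yaw is required in every row. The wrist picture shows only the vanity top, with the open fingers at (200,270) and (445,270). I'll resend it.

Emit:
carry_out(targets=[{"dp": [41, -39, 6], "yaw": 0}, {"dp": [82, -78, 12], "yaw": 0}, {"dp": [123, -117, 18], "yaw": 0}, {"dp": [164, -155, 24], "yaw": 0}, {"dp": [205, -194, 30], "yaw": 0}, {"dp": [246, -233, 36], "yaw": 0}, {"dp": [287, -272, 42], "yaw": 0}, {"dp": [328, -310, 48], "yaw": 0}, {"dp": [369, -349, 54], "yaw": -1.5}, {"dp": [400, -379, 58], "yaw": -2.9}, {"dp": [409, -388, 58.6], "yaw": -2.9}, {"dp": [409, -388, 58.6], "yaw": -2.9}], fingers=-0.77, grip_force=40)

```text
clock: 1.65
eef_pos: [468.4, -62.6, 180.5]
tcp_rot: [-3.142, 0.001, 0.444]
contact_force: [0.3, -0.4, 0.5]
opening: 0.116
grasp_force: 0.0
```

```bash
python3 - <<'E'
from h import *
print(r.tip_reach)
plan((-125,-7.5,180,0))
cal=r.get_calibration('wrist');im=r.grab_frame('wrist')
print(cal)
cv2.imwrite('pics/w2.png',im[:,:,::-1])
E
```

```text
8.0
now tray [-125.4   -7.8] z 180.5 hd 0.1 t 1.65 open 0.116 F [ 0.3 -0.4  0.5]
dp [ 0.4 -0.3  0.5] yaw 0.1
{'fx': 319.1058390932945, 'fy': 319.1058390932945, 'cx': 320.62823067995134, 'cy': 198.9919352547021, 'dist_coeffs': array([0.00841938, 0.        , 0.        , 0.        , 0.        ]), 'rvec': array([-2.45842087,  1.55236393,  0.20741556]), 'tvec': array([-257.56523532,  364.46649478,  426.00764376])}
```

View pics/w2.png

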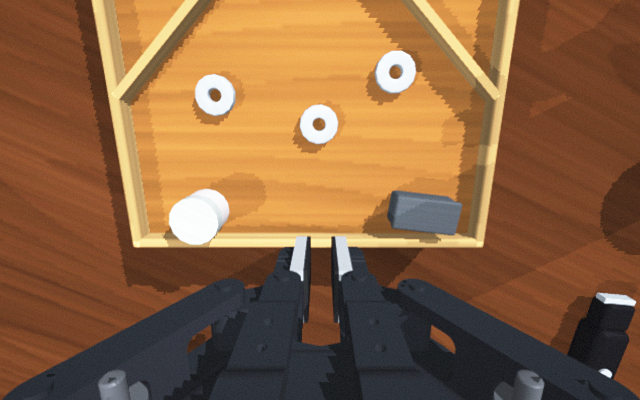

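The wrist view shows the washers at (215,95), (319,124) and (396,72), the fingertips at columns 293–352 (inner gap 309–333, row 240), and the back rim corners at (135,243) and (481,243).

```bash
python3 - <<'E'
from h import *
cal=r.get_calibration('wrist')
tl=lambda p,z:((px2w(cal,p,z)[:,:2]-T)@RT).round(1)
print('washers',tl([(215,95),(319,124),(396,72)],63))
print('rim back inner/outer',tl([(135,246),(483,246)],71),'fence corner',tl([(119,97),(498,97)],71))
print('pot base-ish top',tl([(192,221)],89),'tin top',tl([(424,222)],81))
for z in(160,172.5,185):print('tips',tl([(293,242),(309,240),(333,240),(352,242)],z).tolist())
plan((-115,-7,70,0))
E
```

```text
washers [[-46.   71.4]
 [-67.   -6.5]
 [-29.7 -63.3]]
rim back inner/outer [[-164.9  144.8]
 [-164.6 -141.8]] fence corner [[ -48.1  138.5]
 [ -47.6 -136.7]]
pot base-ish top [[-136.8   88.2]] tin top [[-140.3  -88. ]]
tips [[-123.5, 6.7], [-122.4, -1.7], [-122.4, -14.2], [-123.5, -24.1]]
tips [[-118.2, 5.5], [-117.2, -2.1], [-117.1, -13.7], [-118.2, -22.8]]
tips [[-112.9, 4.4], [-111.9, -2.6], [-111.9, -13.1], [-112.9, -21.4]]
now tray [-125.9   -8.4] z 180.6 hd 0.0 t 1.7 open 0.116 F [-0.7 -0.3 -0.3]
dp [ 10.9  -1.3 110.6] yaw 0.0
```

```bash
sed -i 's/^RT=/RT=/; /^RT=/a T=T+RT@[2,0.7]' h.py; python3 - <<'E'
from h import *
plan((-115,-10,67,3.2))
E
```

```text
now tray [-127.9   -9.1] z 180.6 hd 0.0 t 1.7 open 0.116 F [-0.7 -0.3 -0.3]
dp [ 12.9   1.  113.6] yaw -3.2
```

Emit:
carry_out(targets=[{"dp": [13, 1, 25], "yaw": -3.2}, {"dp": [13, 1, 50], "yaw": -3.2}, {"dp": [13, 1, 75], "yaw": -3.2}, {"dp": [13, 1, 95], "yaw": -3.2}, {"dp": [13, 1, 105], "yaw": -3.2}, {"dp": [13, 1, 110], "yaw": -3.2}, {"dp": [13, 1, 113], "yaw": -3.2}, {"dp": [13, 1, 113], "yaw": -3.2}])

```text
clock: 2.7
eef_pos: [480.9, -58.3, 68.0]
tcp_rot: [3.141, -0.0, 0.498]
contact_force: [-0.6, 0.5, -0.1]
opening: 0.114
grasp_force: 0.0
```

```bash
python3 - <<'E'
from h import *
plan((-70,-7.5,66,3.2),(20,-2.5,66,3.2),(56,-.5,66,3.2))
E
```

```text
now tray [-114.2  -10. ] z 68.0 hd 3.2 t 2.7 open 0.114 F [-0.6  0.5 -0.1]
dp [44.3 -0.   2. ] yaw 0.0
dp [134.5   0.    2. ] yaw 0.0
dp [170.5   0.    2. ] yaw 0.0
```

Emit:
carry_out(targets=[{"dp": [8, 0, 2], "yaw": 0}, {"dp": [14, 0, 2], "yaw": 0}, {"dp": [19, 0, 2], "yaw": 0}, {"dp": [26, 0, 2], "yaw": 0}, {"dp": [36, 0, 2], "yaw": 0}, {"dp": [47, 0, 2], "yaw": 0}, {"dp": [59, 0, 2], "yaw": 0}, {"dp": [71, 0, 2], "yaw": 0}, {"dp": [83, 0, 2], "yaw": 0}, {"dp": [95, 0, 2], "yaw": 0}, {"dp": [106, 0, 2], "yaw": 0}, {"dp": [115, 0, 2], "yaw": 0}])

```text
clock: 4.2
eef_pos: [582.3, -2.9, 65.7]
tcp_rot: [3.142, -0.0, 0.498]
contact_force: [-0.4, 1.0, 0.5]
opening: 0.112
grasp_force: 0.3
```

```bash
python3 - <<'E'
from h import *
plan((56,-.5,66,3.2))
cv2.imwrite('pics/w3.png',r.grab_frame('wrist')[:,:,::-1])
E
```

```text
now tray [ 1.1 -3.3] z 65.7 hd 3.2 t 4.2 open 0.112 F [-0.4  1.   0.5]
dp [54.9  0.3 -0.3] yaw 0.0
```

View pics/w3.png

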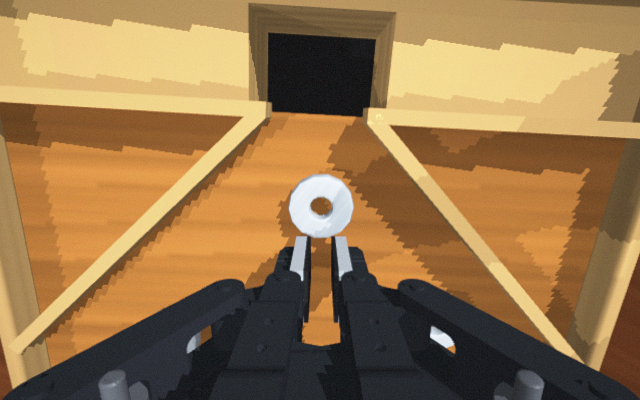

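The washer sits cradled at (321,206), and the gate's lip spans columns 268–365 at row 112. The heading is good.

```bash
python3 - <<'E'
from h import *
cal=r.get_calibration('wrist')
tl=lambda p,z:((px2w(cal,p,z)[:,:2]-T)@RT).round(1)
print(tl([(321,206)],63),tl([(271,114),(364,116)],55),tl([(250,112),(370,125)],71))
E
```

```text
[[29.5 -1.5]] [[ 68.   22.7]
 [ 69.5 -18.1]] [[ 68.5  28.5]
 [ 66.2 -18.7]]
```

Emit:
carry_out(targets=[{"dp": [8, 0, 0], "yaw": 0}, {"dp": [17, 0, 0], "yaw": 0}, {"dp": [26, 0, 0], "yaw": 0}, {"dp": [34, 0, 0], "yaw": 0}, {"dp": [41, 0, 0], "yaw": 0}, {"dp": [47, 0, 0], "yaw": 0}, {"dp": [52, 0, 0], "yaw": 0}, {"dp": [56, 0, 0], "yaw": 0}, {"dp": [58, 0, 0], "yaw": 0}, {"dp": [58, 0, 0], "yaw": 0}])

```text
clock: 5.5
eef_pos: [632.5, 24.6, 65.6]
tcp_rot: [-3.141, 0.0, 0.498]
contact_force: [0.2, 1.1, -0.3]
opening: 0.114
grasp_force: 0.6
```

```bash
python3 - <<'E'
from h import *
plan((40,-.5,66,3.2),(10,0,100,3.2))
cv2.imwrite('pics/w4.png',r.grab_frame('wrist')[:,:,::-1])
E
```

```text
now tray [58.3  0.1] z 65.6 hd 3.2 t 5.5 open 0.114 F [ 0.2  1.1 -0.3]
dp [-18.3  -0.4  -0.4] yaw 0.0
dp [-48.2  -2.6 -34.4] yaw 0.0
```

View pics/w4.png

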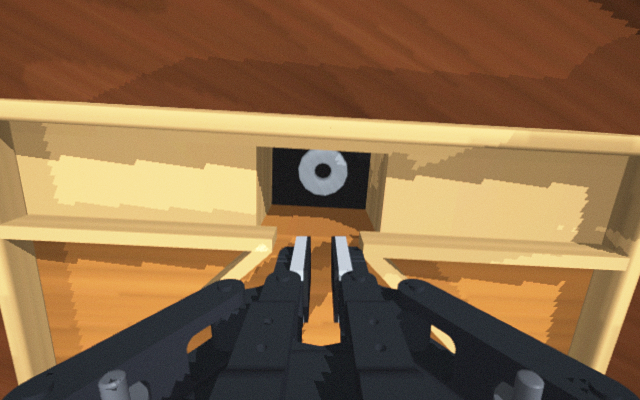

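The first washer is at the bottom of the slot at (323,171). Next is washer C.

```bash
python3 - <<'E'
from h import *
plan((35,-1,66,3.2),(-59,-101,100,54),(-59,-101,66,54))
E
```

```text
now tray [58.3  0.1] z 65.6 hd 3.2 t 5.55 open 0.114 F [-0.1  1.3 -0.1]
dp [-23.3  -0.2  -0.4] yaw 0.0
dp [-122.7   94.4  -34.4] yaw -50.8
dp [-122.7   94.4   -0.4] yaw -50.8
```

Emit:
carry_out(targets=[{"dp": [-12, 0, 0], "yaw": 0}, {"dp": [-24, 0, -12], "yaw": 0}, {"dp": [-35, 10, -34], "yaw": -5}, {"dp": [-55, 30, -35], "yaw": -14}, {"dp": [-75, 50, -35], "yaw": -23}, {"dp": [-95, 70, -35], "yaw": -32}, {"dp": [-112, 85, -35], "yaw": -41}, {"dp": [-123, 94, -35], "yaw": -50.8}, {"dp": [-123, 94, -20], "yaw": -50.8}, {"dp": [-123, 94, -8], "yaw": -50.8}, {"dp": [-123, 94, -1], "yaw": -50.8}, {"dp": [-123, 94, -0.5], "yaw": -50.8}])

```text
clock: 7.05
eef_pos: [569.1, -116.3, 65.2]
tcp_rot: [-3.14, -0.0, 1.384]
contact_force: [0.4, -0.1, 0.2]
opening: 0.11
grasp_force: 0.0
```

```bash
python3 - <<'E'
from h import *
plan((0.3,-19.2,66,54))
cal=r.get_calibration('wrist')
im=r.grab_frame('wrist');cv2.imwrite('pics/w5.png',im[:,:,::-1])
import json;json.dump({k:np.array(v).tolist() for k,v in cal.items()},open('c5.json','w'))
E
```

```text
now tray [ -59.4 -100.1] z 65.2 hd 54.0 t 7.05 open 0.11 F [ 0.4 -0.1  0.2]
dp [100.5   0.7  -0.8] yaw -0.0
```

View pics/w5.png

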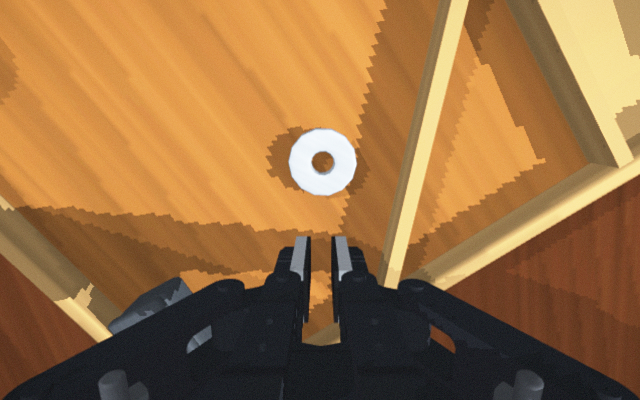

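Washer C is dead ahead at (323,162), with the fingers centred at column 321.

Emit:
carry_out(targets=[{"dp": [8, 0, -0.5], "yaw": 0}, {"dp": [14, 0, -0.5], "yaw": 0}, {"dp": [19, 0, -0.5], "yaw": 0}, {"dp": [26, 0, -0.5], "yaw": 0}, {"dp": [36, 0, -0.5], "yaw": 0}, {"dp": [47, 0, -0.5], "yaw": 0}, {"dp": [59, 0, -0.5], "yaw": 0}, {"dp": [71, 0, -0.5], "yaw": 0}, {"dp": [82, 0, -0.5], "yaw": 0}, {"dp": [91, 0, -0.5], "yaw": 0}, {"dp": [97, 0, -0.5], "yaw": 0}, {"dp": [100, 0, -0.5], "yaw": 0}])

```text
clock: 8.6
eef_pos: [588.0, -18.3, 66.7]
tcp_rot: [-3.142, 0.0, 1.385]
contact_force: [0.2, -0.4, -0.0]
opening: 0.116
grasp_force: 0.2
```

```bash
python3 - <<'E'
from h import *
plan((-12,-36,66,54),(-32,1,95,0),(-32,1,66,0))
E
```

```text
now tray [ -0.3 -19.6] z 66.7 hd 54.0 t 8.6 open 0.116 F [ 0.2 -0.4 -0. ]
dp [-20.1   0.1   0.7] yaw 0.0
dp [ -1.9 -37.8 -28.3] yaw 54.0
dp [ -1.9 -37.8   0.7] yaw 54.0
```

Emit:
carry_out(targets=[{"dp": [-10, 0, 0], "yaw": 0}, {"dp": [-20, 0, -5], "yaw": 0}, {"dp": [-20, 0, -28], "yaw": 9}, {"dp": [-17, -8, -28], "yaw": 18}, {"dp": [-13, -16, -28], "yaw": 27}, {"dp": [-9, -24, -28], "yaw": 36}, {"dp": [-5, -32, -28], "yaw": 45}, {"dp": [-2, -38, -28], "yaw": 54}, {"dp": [-2, -38, -16], "yaw": 54}, {"dp": [-2, -38, -5], "yaw": 54}, {"dp": [-2, -38, 0.5], "yaw": 54}, {"dp": [-2, -38, 0.5], "yaw": 54}])

```text
clock: 10.1
eef_pos: [549.9, -13.7, 65.4]
tcp_rot: [-3.141, 0.001, 0.443]
contact_force: [0.0, 0.1, 0.3]
opening: 0.117
grasp_force: 0.0
```

```bash
python3 - <<'E'
from h import *
plan((58,1,66,0))
im=r.grab_frame('wrist');cv2.imwrite('pics/w6.png',im[:,:,::-1])
E
```

```text
now tray [-32.8   0.8] z 65.4 hd 0.1 t 10.1 open 0.117 F [0.  0.1 0.3]
dp [90.8 -0.1 -0.6] yaw 0.1
```

View pics/w6.png

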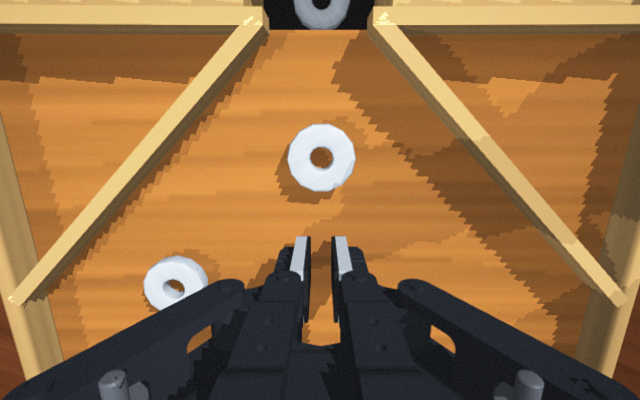

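Washer C is at (322,157), lined up with the gate (mid column 320). Washer B is visible in the slot, and washer A is out of the way at (175,285).

Emit:
carry_out(targets=[{"dp": [8, 0, 0], "yaw": 0}, {"dp": [14, 0, 0], "yaw": 0}, {"dp": [20, 0, 0], "yaw": 0}, {"dp": [27, 0, 0], "yaw": 0}, {"dp": [36, 0, 0], "yaw": 0}, {"dp": [46, 0, 0], "yaw": 0}, {"dp": [56, 0, 0], "yaw": 0}, {"dp": [66, 0, 0], "yaw": 0}, {"dp": [76, 0, 0], "yaw": 0}, {"dp": [84, 0, 0], "yaw": 0}, {"dp": [89, 0, 0], "yaw": 0}, {"dp": [92, 0, 0], "yaw": 0}])

```text
clock: 11.65
eef_pos: [633.6, 26.0, 66.1]
tcp_rot: [-3.142, 0.0, 0.443]
contact_force: [-0.4, 0.2, 0.0]
opening: 0.118
grasp_force: 0.0
```

```bash
python3 - <<'E'
from h import *
# washer A (-49.5,71) pushed to (15,1)
d=np.array([64.5,-70]);d/=np.linalg.norm(d);h=np.degrees(np.arctan2(d[1],d[0]))
s=np.array([-49.5,71])-45*d;e=np.array([15,1])-25*d;print(h,s,e)
plan((35,1,66,0),(*s,100,h),(*s,66,h))
im=r.grab_frame('wrist');cv2.imwrite('pics/w7.png',im[:,:,::-1])
E
```

```text
-47.34164546219915 [-79.9931393  104.09332947] [-1.94063294 19.38518304]
now tray [59.8  0.9] z 66.1 hd 0.0 t 11.65 open 0.118 F [-0.4  0.2  0. ]
dp [-24.8  -0.1   0.1] yaw 0.0
dp [-139.8 -103.3  -33.9] yaw 47.4
dp [-1.398e+02 -1.033e+02  1.000e-01] yaw 47.4
```

View pics/w7.png

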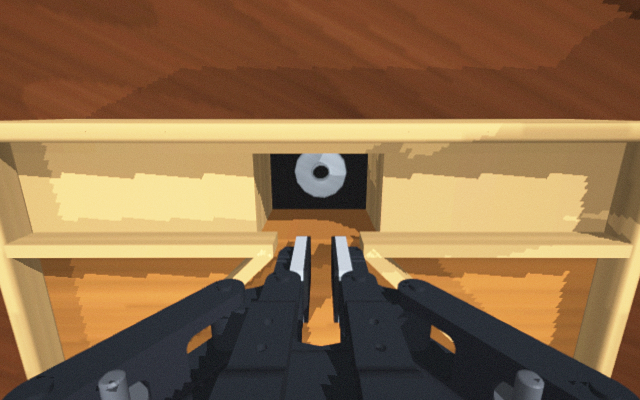

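The second washer is in the slot at (320,172), stacked on the first. Ten pictures are now used, so I'll check the rest by numbers only. For washer A I'm using a steeper push, which keeps the gripper clear of the pot.

```bash
python3 - <<'E'
from h import *
plan((35,1,66,0),(-69,102,105,-57.5),(-69,102,66,-57.5))
E
```

```text
now tray [60.1  0.8] z 66.2 hd 0.0 t 11.7 open 0.113 F [-0.1 -0.3 -0.3]
dp [-25.1  -0.2   0.2] yaw 0.0
dp [-129.  -101.2  -38.8] yaw 57.5
dp [-129.  -101.2    0.2] yaw 57.5
```

Emit:
carry_out(targets=[{"dp": [-12, 0, 0], "yaw": 0}, {"dp": [-25, 0, -12], "yaw": 0}, {"dp": [-35, -10, -38], "yaw": 5}, {"dp": [-54, -28, -39], "yaw": 14}, {"dp": [-73, -46, -39], "yaw": 23}, {"dp": [-92, -65, -39], "yaw": 32}, {"dp": [-110, -83, -39], "yaw": 41}, {"dp": [-122, -94, -39], "yaw": 50}, {"dp": [-129, -101, -39], "yaw": 57.5}, {"dp": [-129, -101, -39], "yaw": 57.5}])

```text
clock: 12.95
eef_pos: [472.5, 61.6, 105.8]
tcp_rot: [-3.142, -0.0, -0.56]
contact_force: [-0.3, -0.6, -0.1]
opening: 0.117
grasp_force: 0.0
```

```bash
cat >> h.py <<'E'
def blobs():
    cal=r.get_calibration('wrist');g=r.grab_frame('wrist')
    hsv=cv2.cvtColor(g,cv2.COLOR_RGB2HSV)
    m=((hsv[:,:,1]<50)&(hsv[:,:,2]>140)).astype(np.uint8)
    n,_,st,c=cv2.connectedComponentsWithStats(m)
    for i in range(1,n):
        if st[i,4]>300: print('blob',st[i].tolist(),c[i].round(),'tray',((px2w(cal,[c[i]],63)[:,:2]-T)@RT).round(1))
E
python3 - <<'E'
from h import *
plan((-69,102,66,-57.5)); blobs()
E
```

```text
now tray [-70.6 102. ] z 105.8 hd -57.4 t 12.95 open 0.117 F [-0.3 -0.6 -0.1]
dp [ 0.9 -1.3 39.8] yaw 0.1
blob [291, 139, 52, 53, 1918] [317. 165.] tray [[-47.1  71.9]]
blob [290, 236, 17, 44, 467] [299. 255.] tray [[-67.2 124.1]]
blob [335, 236, 17, 45, 467] [343. 256.] tray [[-89.7 109.9]]
blob [399, 236, 82, 70, 3362] [440. 268.] tray [[-144.5   84.5]]
```

Emit:
carry_out(targets=[{"dp": [0, -3.5, 10], "yaw": 0}, {"dp": [0, -3.5, 22], "yaw": 0}, {"dp": [0, -3.5, 33], "yaw": 0}, {"dp": [0, -3.5, 39], "yaw": 0}, {"dp": [0, -3.5, 39.5], "yaw": 0}])

```text
clock: 13.62
eef_pos: [475.1, 64.8, 65.0]
tcp_rot: [3.141, 0.001, -0.561]
contact_force: [0.4, 0.4, -0.4]
opening: 0.112
grasp_force: 0.0
```

```bash
python3 - <<'E'
from h import *
plan((-18.4,22,66,-57.5)); blobs()
E
```

```text
now tray [-66.9 103.8] z 65.0 hd -57.5 t 13.625 open 0.112 F [ 0.4  0.4 -0.4]
dp [95.   3.1 -1. ] yaw 0.0
blob [292, 148, 66, 67, 3091] [325. 181.] tray [[-46.8  71.8]]
blob [290, 236, 17, 44, 457] [299. 255.] tray [[-55.7 107.8]]
blob [335, 236, 17, 45, 465] [343. 255.] tray [[-73.  97.]]
blob [432, 268, 108, 72, 2865] [486. 298.] tray [[-143.6   78.2]]
```

Emit:
carry_out(targets=[{"dp": [7, 0.5, -1], "yaw": 0}, {"dp": [12, 1, -1], "yaw": 0}, {"dp": [17, 1, -1], "yaw": 0}, {"dp": [24, 1, -1], "yaw": 0}, {"dp": [33, 1, -1], "yaw": 0}, {"dp": [43, 1, -1], "yaw": 0}, {"dp": [54, 1, -1], "yaw": 0}, {"dp": [65, 1, -1], "yaw": 0}, {"dp": [76, 1, -1], "yaw": 0}, {"dp": [85, 1, -1], "yaw": 0}, {"dp": [92, 1, -1], "yaw": 0}, {"dp": [95, 1, -1], "yaw": 0}])

```text
clock: 15.18
eef_pos: [555.7, 13.2, 66.6]
tcp_rot: [-3.142, -0.0, -0.561]
contact_force: [-0.6, 0.1, 0.4]
opening: 0.117
grasp_force: 0.3
```

```bash
python3 - <<'E'
from h import *
plan((-52,1,95,0),(-52,1,66,0)); blobs()
E
```

```text
now tray [-16.   22.7] z 66.6 hd -57.5 t 15.175 open 0.117 F [-0.6  0.1  0.4]
dp [ -1.1  42.  -28.4] yaw -57.5
dp [-1.1 42.   0.6] yaw -57.5
blob [144, 63, 53, 56, 2058] [170.  91.] tray [[77.5 -6.8]]
blob [289, 173, 64, 65, 2912] [321. 205.] tray [[-0.7  1.2]]
blob [290, 236, 17, 44, 467] [299. 255.] tray [[-5.2 27.6]]
blob [335, 236, 18, 45, 473] [343. 255.] tray [[-22.7  16.4]]
```

Emit:
carry_out(targets=[{"dp": [-10, 0, 0], "yaw": 0}, {"dp": [-20, 0, -5], "yaw": 0}, {"dp": [-20, 0, -28], "yaw": -9}, {"dp": [-17, 8, -28], "yaw": -18}, {"dp": [-13, 17, -28], "yaw": -27}, {"dp": [-9, 26, -28], "yaw": -37}, {"dp": [-5, 35, -28], "yaw": -47}, {"dp": [-1, 42, -28], "yaw": -57.5}, {"dp": [-1, 42, -16], "yaw": -57.5}, {"dp": [-1, 42, -5], "yaw": -57.5}, {"dp": [-1, 42, 0.5], "yaw": -57.5}, {"dp": [-1, 42, 0.5], "yaw": -57.5}])

```text
clock: 16.73
eef_pos: [531.7, -21.3, 65.4]
tcp_rot: [-3.141, 0.001, 0.442]
contact_force: [0.0, -0.3, -0.6]
opening: 0.117
grasp_force: 0.0
```

```bash
python3 - <<'E'
from h import *
plan((60,1,66,0)); blobs()
E
```

```text
now tray [-52.5   1.8] z 65.4 hd -0.0 t 16.725 open 0.117 F [ 0.  -0.3 -0.6]
dp [112.5   0.7  -0.6] yaw -0.0
blob [288, 117, 68, 69, 3263] [321. 151.] tray [[-0.6  2.2]]
blob [290, 236, 17, 45, 462] [299. 255.] tray [[-49.1  12.7]]
blob [335, 236, 17, 44, 455] [343. 255.] tray [[-49.1  -7.9]]
```

Emit:
carry_out(targets=[{"dp": [10, 0, 0], "yaw": 0}, {"dp": [18, 0, 0], "yaw": 0}, {"dp": [25, 0.5, 0], "yaw": 0}, {"dp": [33, 0.7, 0], "yaw": 0}, {"dp": [43, 0.7, 0], "yaw": 0}, {"dp": [54, 0.7, 0], "yaw": 0}, {"dp": [66, 0.7, 0], "yaw": 0}, {"dp": [78, 0.7, 0], "yaw": 0}, {"dp": [90, 0.7, 0], "yaw": 0}, {"dp": [101, 0.7, 0], "yaw": 0}, {"dp": [108, 0.7, 0], "yaw": 0}, {"dp": [112, 0.7, 0], "yaw": 0}])

```text
clock: 18.27
eef_pos: [634.1, 26.0, 66.1]
tcp_rot: [3.142, -0.0, 0.443]
contact_force: [-0.2, -0.1, -0.3]
opening: 0.115
grasp_force: 0.0
```

Emit:
carry_out(targets=[{"dp": [0, 0, 0], "yaw": 0}, {"dp": [-12, 0, 0], "yaw": 0}, {"dp": [-25, 0, -15], "yaw": 0}, {"dp": [-35, 0, -40], "yaw": 0}, {"dp": [-40, 0, -70], "yaw": 0}, {"dp": [-40, 0, -90], "yaw": 0}, {"dp": [-40, 0, -90], "yaw": 0}])

```text
clock: 19.15
eef_pos: [598.0, 8.2, 158.7]
tcp_rot: [3.14, -0.003, 0.442]
contact_force: [0.3, -0.2, 0.1]
opening: 0.117
grasp_force: 0.0
```

```bash
python3 - <<'E'
from h import *
plan((0,0,66,0)); blobs()
g=r.grab_frame('top');o=cv2.imread('pics/top0.png')[:,:,::-1]
d=np.abs(g.astype(int)-o).max(2)
for n,(u,v) in dict(A=(296,207),B=(326,202),C=(340,180),pot=(305,241),tin=(368,211),slot=(298,152)).items(): print(n,d[v-6:v+7,u-6:u+7].mean().round(1))
E
```

```text
now tray [20.  0.] z 158.7 hd -0.0 t 19.15 open 0.117 F [ 0.3 -0.2  0.1]
dp [-20.    0.   92.7] yaw -0.0
blob [302, 86, 35, 36, 871] [319. 103.] tray [[93.9  1.4]]
blob [302, 124, 37, 16, 459] [321. 131.] tray [[75.1  0.2]]
blob [290, 236, 17, 45, 461] [299. 255.] tray [[-20.3  17.7]]
blob [335, 236, 17, 44, 457] [343. 255.] tray [[-20.2 -16.9]]
A 60.3
B 80.8
C 66.2
pot 40.6
tin 45.0
slot 84.2
```

Two blobs show in the slot. I'll put the camera straight over it to check that the third washer is properly down.

Emit:
carry_out(targets=[{"dp": [10, 0, -5], "yaw": 0}, {"dp": [25, 0, -10], "yaw": 0}, {"dp": [40, 0, -10], "yaw": 0}, {"dp": [55, 0, -10], "yaw": 0}, {"dp": [60, 0, -10], "yaw": 0}, {"dp": [60, 0, -10], "yaw": 0}])

```text
clock: 20.0
eef_pos: [651.8, 34.5, 165.7]
tcp_rot: [-3.141, 0.001, 0.443]
contact_force: [-0.1, -0.4, -0.2]
opening: 0.114
grasp_force: 0.0
```

```bash
python3 - <<'E'
from h import *
plan((20,0,159,0)); blobs()
cal=r.get_calibration('wrist');R=cv2.Rodrigues(cal['rvec'])[0];c=-R.T@cal['tvec'];print('cam',c.round(1),((c[:2]-T)@RT).round(1))
K=np.array([[cal['fx'],0,cal['cx']],[0,cal['fy'],cal['cy']],[0,0,1.]])
for z in(55,5):
    p=np.array([[*(RT@[x,y]+T),z] for x,y in((66,30),(66,-30),(108,30),(108,-30))])
    print(z,cv2.projectPoints(p,cal['rvec'],cal['tvec'],K,cal['dist_coeffs'])[0].reshape(-1,2).round().tolist())
g=r.grab_frame('wrist');cv2.imwrite('pics/w8.png',g[:,:,::-1])
hsv=cv2.cvtColor(g,cv2.COLOR_RGB2HSV);m=((hsv[:,:,1]<50)&(hsv[:,:,2]>90)).astype(np.uint8)
for cn in cv2.findContours(m,cv2.RETR_CCOMP,cv2.CHAIN_APPROX_NONE)[0]:
    if len(cn)>12 and cn[:,0,1].max()<236: print(len(cn),cv2.boundingRect(cn),np.round(sum((list(v) if np.ndim(v) else [v] for v in cv2.fitEllipse(cn)),[]),1))
E
```

```text
now tray [79.9  0.8] z 165.7 hd 0.0 t 20.0 open 0.114 F [-0.1 -0.4 -0.2]
dp [-59.9   0.8   6.7] yaw 0.0
blob [304, 163, 35, 49, 1251] [321. 187.] tray [[92.2  1.2]]
blob [290, 236, 17, 45, 482] [299. 256.] tray [[35.3 19. ]]
blob [335, 236, 18, 45, 479] [343. 255.] tray [[ 35.8 -16.5]]
cam [712.7  64.3 300. ] [147.7   1.6]
55 [[285.0, 216.0], [359.0, 216.0], [284.0, 165.0], [361.0, 165.0]]
5 [[291.0, 200.0], [353.0, 200.0], [290.0, 156.0], [354.0, 156.0]]
155 (304, 162, 35, 50) [320.6 185.8  34.8  55.1 178.1]
27 (315, 168, 12, 11) [320.3 173.2   9.2  11.   80.2]
13 (119, 147, 5, 5) [120.8 149.3   3.4   5.3 130.7]
```

```bash
python3 - <<'E'
import cv2
g=cv2.imread('pics/w8.png')
for v in range(158,226,2): print(v,g[v,321].tolist(),g[v,308].tolist(),g[v,296].tolist())
E
```

```text
158 [119, 179, 219] [118, 178, 216] [118, 181, 217]
160 [121, 184, 221] [122, 182, 220] [115, 178, 215]
162 [162, 189, 209] [139, 170, 196] [89, 136, 165]
164 [213, 204, 192] [184, 172, 161] [32, 28, 29]
166 [211, 202, 192] [187, 178, 167] [29, 28, 29]
168 [146, 140, 132] [188, 177, 165] [23, 25, 25]
170 [33, 33, 31] [186, 175, 166] [30, 29, 33]
172 [27, 27, 32] [185, 175, 166] [24, 23, 25]
174 [26, 21, 27] [185, 178, 165] [30, 29, 32]
176 [32, 27, 28] [179, 168, 161] [26, 22, 17]
178 [140, 131, 124] [173, 163, 154] [23, 24, 28]
180 [199, 187, 179] [180, 172, 163] [27, 29, 27]
182 [187, 175, 167] [167, 159, 149] [29, 29, 25]
184 [177, 166, 157] [63, 58, 56] [25, 26, 29]
186 [177, 167, 157] [28, 30, 31] [29, 33, 31]
188 [165, 154, 144] [25, 25, 26] [29, 24, 25]
190 [149, 141, 133] [28, 27, 26] [26, 24, 24]
192 [156, 146, 141] [119, 111, 105] [31, 28, 27]
194 [182, 175, 162] [148, 144, 133] [30, 29, 28]
196 [176, 168, 155] [213, 204, 192] [22, 21, 21]
198 [193, 182, 172] [241, 236, 227] [41, 67, 92]
200 [241, 234, 229] [242, 235, 229] [42, 77, 119]
202 [247, 242, 236] [176, 166, 156] [39, 78, 118]
204 [253, 251, 247] [168, 159, 149] [39, 84, 126]
206 [250, 245, 240] [168, 159, 151] [69, 137, 204]
208 [245, 239, 233] [117, 120, 127] [66, 138, 201]
210 [228, 213, 204] [56, 107, 164] [63, 135, 200]
212 [80, 136, 199] [62, 128, 196] [64, 135, 199]
214 [75, 152, 227] [79, 150, 224] [74, 146, 216]
216 [81, 166, 234] [83, 162, 232] [71, 147, 214]
218 [77, 153, 224] [79, 154, 227] [64, 135, 203]
220 [74, 155, 226] [78, 159, 228] [71, 140, 206]
222 [78, 160, 228] [80, 159, 229] [67, 137, 206]
224 [80, 162, 232] [85, 162, 232] [73, 148, 220]
```

The numbers suggest that the third washer stands steeply against the near wall with its rim around lip level. I'll nudge it gently forward through the gate so it settles.

Emit:
carry_out(targets=[{"dp": [-15, 0, 0], "yaw": 0}, {"dp": [-35, 0, 10], "yaw": 0}, {"dp": [-48, 0, 40], "yaw": 0}, {"dp": [-48, 0, 70], "yaw": 0}, {"dp": [-48, 0, 92], "yaw": 0}, {"dp": [-48, 0, 99], "yaw": 0}, {"dp": [-42, 0, 100], "yaw": 0}, {"dp": [-34, 0, 100], "yaw": 0}, {"dp": [-26, 0, 100], "yaw": 0}, {"dp": [-20, 0, 100], "yaw": 0}, {"dp": [-15, 0, 100], "yaw": 0}, {"dp": [-11, 0, 100], "yaw": 0}])

```text
clock: 21.6
eef_pos: [642.1, 29.8, 66.1]
tcp_rot: [-3.142, 0.0, 0.443]
contact_force: [0.4, -0.7, 0.4]
opening: 0.116
grasp_force: 0.0
```

```bash
python3 - <<'E'
from h import *
plan((80,1,66,0));blobs()
E
```

```text
now tray [69.1  0.7] z 66.1 hd 0.0 t 21.6 open 0.116 F [ 0.4 -0.7  0.4]
dp [10.9 -0.3  0.1] yaw 0.0
blob [295, 173, 50, 38, 1356] [320. 190.] tray [[103.6   1.7]]
blob [290, 213, 63, 68, 2163] [321. 241.] tray [[79.3  1.1]]
```

The washer is being pushed and was still high at the lip, so I'll continue slowly.

Emit:
carry_out(targets=[{"dp": [3, 0, 0], "yaw": 0}, {"dp": [6, 0, 0], "yaw": 0}, {"dp": [9, 0, 0], "yaw": 0}, {"dp": [11, 0, 0], "yaw": 0}, {"dp": [11, 0, 0], "yaw": 0}])

```text
clock: 22.28
eef_pos: [651.9, 34.4, 66.2]
tcp_rot: [3.142, -0.0, 0.442]
contact_force: [0.0, 0.4, 0.4]
opening: 0.119
grasp_force: 0.0
```

```bash
python3 - <<'E'
from h import *
plan((80,1,66,0));blobs()
E
```

```text
now tray [79.9  0.7] z 66.2 hd 0.0 t 22.275 open 0.119 F [0.  0.4 0.4]
dp [ 0.1 -0.3  0.2] yaw 0.0
blob [296, 196, 49, 32, 1117] [320. 211.] tray [[105.    1.7]]
blob [290, 230, 63, 51, 1746] [321. 252.] tray [[84.6  1.3]]
```

Emit:
carry_out(targets=[{"dp": [0, 0, -20], "yaw": 0}, {"dp": [0, 0, -50], "yaw": 0}, {"dp": [0, 0, -80], "yaw": 0}, {"dp": [0, 0, -100], "yaw": 0}, {"dp": [0, 0, -100], "yaw": 0}])

```text
clock: 22.95
eef_pos: [652.9, 34.3, 168.4]
tcp_rot: [3.14, -0.003, 0.442]
contact_force: [0.8, -0.1, 0.1]
opening: 0.117
grasp_force: 0.0
```

```bash
python3 - <<'E'
from h import *
plan((20,0,159,0)); blobs()
g=r.grab_frame('wrist')[:,:,::-1];cv2.imwrite('pics/w9.png',g)
for v in range(158,226,2): print(v,g[v,321].tolist(),g[v,308].tolist(),g[v,296].tolist())
E
```

```text
now tray [80.8  0.2] z 168.4 hd 0.0 t 22.95 open 0.117 F [ 0.8 -0.1  0.1]
dp [-60.8   0.2   9.4] yaw 0.0
blob [304, 164, 34, 49, 1226] [320. 188.] tray [[92.2  1.1]]
blob [290, 236, 17, 45, 483] [299. 256.] tray [[35.5 18.5]]
blob [335, 236, 18, 45, 482] [343. 255.] tray [[ 35.8 -17.4]]
158 [111, 165, 205] [114, 171, 208] [112, 170, 207]
160 [121, 182, 219] [116, 179, 219] [123, 186, 222]
162 [134, 181, 215] [128, 178, 213] [108, 160, 196]
164 [213, 203, 193] [175, 168, 158] [34, 34, 41]
166 [214, 202, 193] [184, 173, 164] [35, 34, 30]
168 [179, 170, 161] [188, 179, 172] [29, 27, 27]
170 [54, 53, 51] [179, 171, 160] [32, 34, 28]
172 [33, 30, 33] [186, 175, 168] [25, 27, 29]
174 [29, 32, 31] [186, 173, 164] [29, 28, 30]
176 [26, 26, 26] [180, 170, 163] [27, 27, 24]
178 [123, 114, 110] [175, 168, 161] [28, 28, 26]
180 [193, 183, 172] [181, 171, 164] [26, 27, 28]
182 [186, 177, 168] [180, 170, 162] [25, 29, 26]
184 [178, 168, 161] [126, 119, 111] [29, 30, 33]
186 [179, 171, 160] [29, 30, 29] [21, 21, 22]
188 [174, 165, 154] [27, 26, 28] [24, 25, 24]
190 [149, 142, 134] [23, 26, 23] [32, 32, 28]
192 [152, 145, 135] [106, 102, 97] [30, 33, 29]
194 [176, 167, 155] [152, 142, 135] [28, 29, 27]
196 [176, 168, 159] [217, 206, 195] [28, 30, 26]
198 [176, 167, 161] [240, 234, 227] [30, 50, 69]
200 [245, 239, 234] [243, 237, 231] [40, 77, 118]
202 [245, 240, 234] [199, 186, 177] [39, 77, 117]
204 [253, 250, 247] [165, 159, 152] [35, 75, 114]
206 [250, 247, 241] [164, 157, 145] [57, 116, 172]
208 [247, 242, 237] [147, 141, 140] [69, 140, 204]
210 [231, 217, 207] [56, 107, 167] [70, 139, 204]
212 [92, 139, 198] [71, 134, 200] [62, 133, 199]
214 [72, 149, 220] [72, 147, 218] [71, 140, 209]
216 [81, 165, 236] [87, 169, 237] [78, 150, 221]
218 [74, 156, 226] [78, 155, 228] [65, 135, 204]
220 [82, 160, 227] [76, 157, 228] [66, 136, 203]
222 [74, 158, 228] [77, 158, 230] [71, 140, 206]
224 [78, 161, 232] [78, 161, 231] [74, 151, 220]
```

The before and after views agree and no force was felt. The slot's near wall covers rows 198–215, and the washer's rim ends at row 211. That makes its top about 42 mm above the vanity top, so it stands on edge against the wall with its centre roughly 28 mm below the deck. All three washers are down and the arm is clear, so I'm handing in.

```bash
python3 -c "
from rig import r
print(r.sign_off())"
```

```text
the job is handed in; nothing more can be done
None
```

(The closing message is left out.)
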